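# Put the hand piece away and fasten its case

## Task

Put the unplugged rotary hand piece away: lay it gently in the foam pocket of the open case, shut the lid, and swing the hasp down over the staple until it lies flat against the front of the case. Leave the bottle, the tape and the jar beside it where they are.

Things in the scene. Friction and masses are not known exactly. Their poses are not given: they have to be found in the camera images.
- rotary_pen: rotary hand piece (loose), black barrel with an aluminium collar, 148 mm long, about 0.17 kg, lying on the 1 mm floor of a large steel tray (rim 21 mm) along its own y axis. Origin under its middle, z up; its axis is 20.5 mm higher. Grip the barrel (41 mm across, y from -23 to +56 mm) from above across its own x; nearer the nose it is 33 mm across. Over 25 mm is free beside it for each finger
- pen_mid (a point): point on the hand piece's axis, halfway along it, 20.5 mm above its origin; axes as the hand piece's. The unplugged lead (fixed) lies in an arc, up to 47 mm high, from the tray (plug near x 0.5, y 0.27 m) to the front edge of the work surface (x 0.3, y 0.02 m): pass over it. A wash bottle 334 mm high stands behind, at x 0.78, y 0.3 m
- case: aluminium case (cannot be moved), 150 mm deep (x) x 220 mm wide (y), 90 mm high when shut: base 66 mm, lid 24 mm. Origin under its centre on the work surface, z up. Its front, with staple and hasp, is its -x face, 75 mm from the centre; the lid hinges at the back. Walls 4 mm. The base is filled with dark foam, its top 52 mm above the work surface, with a pocket for the hand piece
- pocket (a point): centre of the floor of the foam pocket, 14 mm above the work surface; axes as the case's. The pocket is 158 mm long (y) x 48 mm wide (x) and 38 mm deep; in its middle a finger notch on either side, 44 mm wide (y), as deep as the pocket, widens it to 112 mm (x). The hand piece may lie in it either way round; lying home, its axis is 20.5 mm above the pocket's floor
- case_lid (a joint): angle of the lid, rad: 0 shut, about 1.57 standing upright, 1.9 fully open, leaning back. The hinge is stiff: the lid stays where it is left (about 0.3 N m of friction; a few newtons at the front edge move it)
- lid_hinge (a point): point on the lid's hinge line at the middle of its width, 78 mm behind the case's centre and 66 mm above the work surface; the line runs along the case's y
- lid_edge (a point): middle of the outer front edge of the lid: 153 mm from the hinge line along the lid and 24 mm out to its outer face; it moves with the lid. A low carrying handle, 90 mm long and 22 mm high, stands in the middle of the lid's outer face
- hasp (a joint): angle of the hasp, rad, relative to the lid: 0 hanging flat down the front (closed), 1.57 standing straight out from the front, 3.14 folded up so that it stands above the shut lid, 3.5 leaning back (its stop). Its hinge is stiff (0.05 N m): it stays where it is left, and a newton or two at its end moves it
- hasp_hinge (a point): point on the hasp's hinge line at the middle of its width, on the lid's front: with the lid shut 5 mm in front of the case's front face and 82 mm above the work surface; the line runs along the case's y. The hasp is a steel plate 42 mm wide, 3 mm thick, reaching 61 mm from this line, with a slot 28 mm wide from 36 to 51 mm from the line
- hasp_lip (a point): middle of the rolled outer edge of the lip at the hasp's free end, 60 mm from the hasp's hinge line and 18 mm out from its plate; the lip is 42 mm wide, the rolled edge 6 mm thick. With the hasp closed this edge is 22 mm above the work surface and 23 mm in front of the case's front face
- staple (a point): outermost point of the staple, a steel wire loop (21 mm wide, 5 mm thick) that stands 15 mm out from the front of the case's base, 39 mm above the work surface; the hasp's slot goes over it. A hasp swung down before the lid is shut strikes the staple and keeps the lid open
- bottle: bystander: white dropper bottle, standing, 43 mm across, 130 mm high; origin under its centre
- tape: bystander: roll of tape lying flat, 64 mm across, 19 mm high; origin under its centre
- jar: bystander: white jar with a black lid, 60 mm across, 50 mm high; origin under its centre

How it is judged:
By the outcome, as a careful person would: the job done as asked, in the order asked, and still so for the second after the job is handed in, with the robot touching nothing.
It also fails if it takes over 70 s, if anything falls off the work surface, if the arm or the gripper's body presses on something with over 40 N, if the wrist force passes 120 N, or if a joint passes its speed limit or range.

## Robot

A 6-joint arm with a two-finger parallel gripper is mounted at the origin on a cart in front of the work surface, level with it; the furniture and walls round the work are solid. World frame = base frame: x ahead of the robot, y to its left, z up, the work surface at z = 0. Lengths are in m, angles in rad, forces in N, time in s.
With the tool pointing down it reaches from about 0.3 to 0.775 m from the base axis. Payload 14.6 kg.
Tool frame: the origin (TCP) lies on the mounting face of the last link; the fingertips stand 199 mm ahead of it and the grasp point (between the pads) lies 180 mm ahead of it; z points along the fingers, y is the line along which they close (so a half turn about z gives the same grasp; the last joint's range is limited). The gripper opens to 94 mm and grips with 3 to 60 N. Pads are 16 mm wide; open, the fingers measure 119 mm over their backs; the gripper's body (75 mm by 177 mm) begins 78 mm behind the grasp point.
Start: joints at [-1.32, 0.3, 1.521, -0, 1.321, -0.067], TCP at [0.172, -0.522, 0.405] pointing down, gripper open.
Joint ranges: [-3.03, 3.03], [-0.79, 2.21], [0.23, 2.52], [-1.04, 4.18], [0, 3.07], [-2.55, 2.55]. Speed limits (rad/s): [2.22, 2.22, 2.57, 3.14, 3.14, 3.14].

## Interface

Orientations are given as [roll, pitch, yaw] about the fixed x, y, z axes, in that order (R = Rz(yaw) Ry(pitch) Rx(roll)).
In Python, from station import telemetry, cams, workorder, finder gives the robot as it stands.
- The arm moves only by the tool jog_arm, never from a script. Its argument "rows" is a list of rows, each an object with "gripper": the finger opening in m, from 0 to 0.094; "slide": the shift along the tool's x, y, z in m, a list of three; "spin": the turn about the tool's z in rad. In form: [{"gripper": gripper, "slide": [tx, ty, tz], "spin": spin}, ...]. A call has 1 to 8 rows; each row is the pose to reach, as a shift and turn from the pose commanded when the call began, along the tool's axes at that moment; what a row does not reach only later rows make up. A row lasts 1/10 s, in which the tool goes at most 50 mm and 8.59 degrees, less where a joint would pass 70% of its speed; a pose out of reach is approached as far as the arm can. A call with a gripper value outside its range is refused whole. The fingers move at their own pace and stop on an object; "squeeze" is the grip in N (left out, the last holds). Time passes only in rows, so rows that repeat a pose let the fingers close. It gives the time, the measured TCP pose, the force, the opening and the grip force at its end, in the units of the state.
- telemetry.get_obs(): the state, without advancing time (a new reading comes with each control period).
- cams.camera(name): name is "scene" or "top" or "wrist"; returns (picture, depth): 480x640x3 uint8, red, green, blue; 480x640 float32, m along the optical axis (not along the pixel's ray), 0 where there is no reading.
- cams.camera_info(name): a dict with "camera_matrix" (3x3 intrinsics, pixels), "k1" (the pictures are not rectified: a ray, as slopes to the right and down, at radius r is drawn at 1 + k1 r^2 times it, then the intrinsics apply), "R" (3x3) and "t" (3): a world point X has camera coordinates R X + t; the wrist camera has in their place "tool_from_camera" (4x4, takes a point from camera to tool coordinates, whose origin is the TCP and whose axes are the flange's). Camera axes: x right, y down, z forward; pixel columns grow to the right and rows downward; lengths in m; the calibration is good to about 2 mm. A picture is of the moment at which its call begins: read the wrist's pose just before it. camera_info takes no time and is no camera call.
- workorder.hand_in(): hands the job in; it is judged then, once.
Trained networks look in the newest picture that a camera, given by its name, has taken for a name from the list of things; names that differ only in an ending like _2 or _b are one class to them, and where a whole thing is asked for, a point or a joint stands for the part that bears it (a point fixed in the world has none). Each returns a list of dicts, best first, with "confidence" (0 to 1); they miss things now and then, are a little off and sometimes report something else, mostly with a low value. They report only what shows in the picture. A call takes as long as a camera call.
- finder.find_in(target, camera): "point" ([x, y, z] in m, in world coordinates, good to about 4 mm: the middle of the surface that is visible of it).
- finder.masks_of(target, camera): "region" (480x640 bool, what is visible of it).
The state is a dict: "time_s": time; "qpos": joint angles; "joint_vel": joint speeds; "tau": joint torques, N m; "ee_pos": TCP position; "eef_rot": TCP orientation; "force": force on the tool from outside, world axes, zero at the start; "moment": the same for the moment, N m; "grip_width": finger opening in m; "grip_force": force on a finger pad.
Only numpy, scipy, OpenCV 4.12 (cv2) and the standard library are available. Lean on these libraries where they do the work, as an engineer would, in place of code of your own. Each camera call takes 0.05 s, during which the arm holds its last target. There are 200 camera calls.

## Working session

There is one attempt and no reset: what is moved stays moved. The work goes in short steps, Python scripts to look and compute and a tool call to move; the robot and the scene stay as the last step left them, time stands still between calls to the robot, and variables do not carry over. Pictures are saved under pics/ and viewed, at most 10 in all, crops included, and the job is handed in when it is done.

Besides the shell and the picture viewer there is one more tool, called after "Call:" as a command line: name --argument value ..., lists and objects as JSON in quotes. jog_arm: Moves the arm, as the interface text tells. Its arguments: {"type":"object","properties":{"rows":{"type":"array","items":{"type":"object","properties":{"gripper":{"type":"number"},"slide":{"type":"array","items":{"type":"number"}},"spin":{"type":"number"}}}},"squeeze":{"type":"number"}},"required":["rows"]}

```bash
ls; mkdir -p pics
cat > h.py <<'E'
import numpy as np, cv2
from station import telemetry, cams, workorder, finder
from scipy.spatial.transform import Rotation as Rn
def tool():
    o=telemetry.get_obs(); T=np.eye(4); T[:3,:3]=Rn.from_euler('xyz',o['eef_rot']).as_matrix(); T[:3,3]=o['ee_pos']; return T
def shot(n,save=None):
    i=cams.camera_info(n); T=np.eye(4)
    if n=='wrist': T=tool()@np.array(i['tool_from_camera'])
    else:
        R=np.array(i['R']); T[:3,:3]=R.T; T[:3,3]=-R.T@np.array(i['t'])
    p,d=cams.camera(n)
    if save: cv2.imwrite('pics/'+save,p[:,:,::-1])
    return p,d,cloud(d,i,T)
def cloud(d,i,T):
    K=np.array(i['camera_matrix']); k1=i['k1']
    v,u=np.mgrid[:480,:640]; uv=np.stack([u,v],-1).reshape(-1,1,2).astype(float)
    xy=cv2.undistortPoints(uv,K,np.array([k1,0,0,0,0.])).reshape(480,640,2)
    P=np.dstack([xy*d[...,None],d])
    W=P@T[:3,:3].T+T[:3,3]; W[d==0]=np.nan; return W
E
python3 - <<'E'
from h import *
print(telemetry.get_obs())
for n in ['top','scene']:
    p,d,W=shot(n,n+'0.png')
    for t in ['rotary_pen','pen_mid','case','pocket','case_lid','lid_edge','hasp','hasp_lip','hasp_hinge','staple','lid_hinge','bottle','tape','jar']:
        r=finder.find_in(t,n) 
        print(n,t,[(np.round(a['point'],3).tolist(),round(a['confidence'],2)) for a in r[:2]])
E
```

```text
pics
{'time_s': 0.0, 'qpos': array([-1.31959590e+00,  3.00513990e-01,  1.52157106e+00, -1.81135200e-06,
        1.32069589e+00, -6.66110711e-02]), 'joint_vel': array([-1.51824157e-03,  7.26177747e-04,  7.31530441e-04,  1.24743600e-04,
        9.80712200e-05, -4.33955472e-04]), 'tau': array([ 9.25650675e-04, -5.31807804e+01, -3.52735877e+01,  7.08749355e-02,
        2.44231615e-02, -1.06952771e-04]), 'ee_pos': array([ 0.17185436, -0.522438  ,  0.4040669 ]), 'eef_rot': array([-3.14040688e+00, -7.73439660e-05,  3.17811904e-01]), 'force': array([-0.23839193, -0.4012268 , -0.42930674]), 'moment': array([ 0.01225055, -0.01369639,  0.01290363]), 'grip_force': 0.0, 'grip_width': 0.0940094232005709}
top rotary_pen [([0.462, 0.359, 0.038], 0.85)]
top pen_mid [([0.458, 0.355, 0.042], 0.59), ([0.587, -0.299, 0.049], 0.31)]
top case [([0.619, 0.019, 0.053], 0.55)]
top pocket [([0.616, 0.017, 0.052], 0.9), ([0.462, 0.357, 0.038], 0.38)]
top case_lid [([0.661, 0.011, 0.174], 0.6)]
top lid_edge [([0.661, 0.011, 0.178], 0.76), ([0.46, 0.358, 0.039], 0.57)]
top hasp [([0.693, 0.009, 0.233], 0.86)]
top
[... 357 characters left out ...]
mid [([0.45, 0.368, 0.033], 0.72)]
scene case [([0.644, 0.031, 0.071], 0.68)]
scene pocket [([0.643, 0.025, 0.064], 0.62)]
scene case_lid [([0.657, 0.022, 0.152], 0.41)]
scene lid_edge [([0.663, 0.024, 0.15], 0.76)]
scene hasp [([0.696, 0.009, 0.236], 0.63)]
scene hasp_lip [([0.696, 0.013, 0.231], 0.6), ([0.643, 0.028, 0.066], 0.59)]
scene hasp_hinge [([0.702, 0.013, 0.232], 0.54), ([0.664, 0.023, 0.152], 0.48)]
scene staple [([0.643, 0.029, 0.067], 0.58)]
scene lid_hinge [([0.655, 0.025, 0.151], 0.76), ([0.452, 0.372, 0.033], 0.28)]
scene bottle [([0.498, -0.279, 0.055], 0.92)]
scene tape [([0.401, -0.257, 0.015], 0.73)]
scene jar [([0.583, -0.281, 0.038], 0.57), ([0.64, 0.03, 0.07], 0.34)]
```

View pics/top0.png

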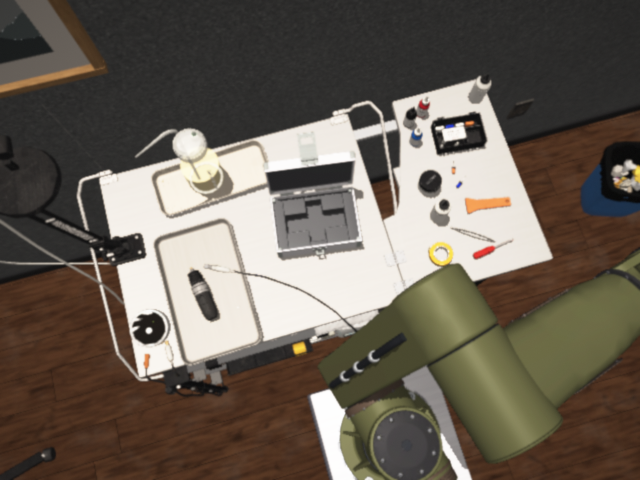

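View pics/scene0.png

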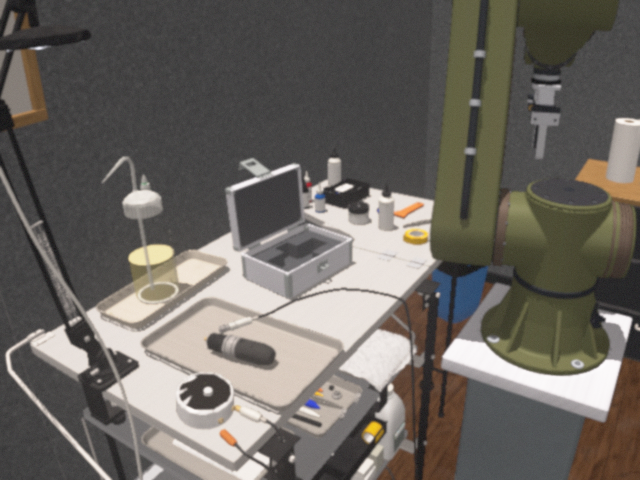

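Run:
```python
from h import *
p,d,W=shot('top')
m=finder.masks_of('rotary_pen','top')[0]['region']&(W[...,2]>.012)
P=W[m]; print('pen z',np.nanpercentile(P[:,2],[5,50,98]))
r=cv2.minAreaRect((P[:,:2]*1000).astype(np.float32)); print('pen rect',r, cv2.boxPoints(r))
c=P[:,:2].mean(0); a=np.linalg.svd(P[:,:2]-c,full_matrices=False)[2][0]; print(c,a)
s=(P[:,:2]-c)@a; t=(P[:,:2]-c)@np.array([-a[1],a[0]])
for lo in np.arange(-.08,.08,.01):
    k=(s>lo)&(s<lo+.01)
    if k.sum()>3: print(round(lo,3),k.sum(),np.round([t[k].min(),t[k].max(),np.percentile(P[k,2],95)],4))
# foam / case
box=(abs(W[...,0]-.63)<.14)&(abs(W[...,1]-.02)<.16)
for lo,hi in [(.046,.057),(.060,.072),(.008,.02)]:
    k=box&(W[...,2]>lo)&(W[...,2]<hi)
    r=cv2.minAreaRect((W[k][:,:2]*1000).astype(np.float32)); print(lo,k.sum(),r,cv2.boxPoints(r).round(0).tolist(),np.median(W[k][:,2]))
```

```text
pen z [0.02582702 0.03824865 0.04722825]
pen rect ((470.2021484375, 360.437744140625), (146.0953369140625, 39.68052291870117), 8.222891807556152) [[395.0678  369.62643]
 [400.7431  330.35385]
 [545.3365  351.24905]
 [539.6612  390.52164]]
[0.46265811 0.35797397] [-0.98787551 -0.15524809]
-0.08 11 [-0.0052  0.0036  0.0365]
-0.07 37 [-0.0145  0.0135  0.043 ]
-0.06 43 [-0.017   0.0146  0.0431]
-0.05 54 [-0.018   0.0162  0.0437]
-0.04 47 [-0.0176  0.0186  0.0429]
-0.03 60 [-0.0199  0.0187  0.0471]
-0.02 61 [-0.021   0.0181  0.0467]
-0.01 56 [-0.0197  0.0186  0.0461]
-0.0 64 [-0.0209  0.0179  0.0462]
0.01 57 [-0.0193  0.0167  0.0455]
0.02 62 [-0.0201  0.0173  0.0443]
0.03 59 [-0.0191  0.0167  0.0436]
0.04 57 [-0.0187  0.0164  0.045 ]
0.05 52 [-0.0158  0.0158  0.0429]
0.06 35 [-0.0145  0.0129  0.0418]
0.046 2422 ((567.8001708984375, 27.62981414794922), (217.64964294433594, 151.08595275878906), 82.18160247802734) [[478.0, -70.0], [628.0, -90.0], [657.0, 125.0], [508.0, 146.0]] 0.05224917812112584
0.06 630 ((574.9912109375, 24.339553833007812), (221.478515625, 164.85353088378906), 82.41393280029297) [[479.0, -75.0], [642.0, -96.0], [671.0, 123.0], [508.0, 145.0]] 0.06617173399001297
0.008 1228 ((630.1898803710938, 19.992507934570312), (318.901123046875, 280.0282287597656), 89.8022232055664) [[490.0, -139.0], [770.0, -140.0], [771.0, 179.0], [491.0, 180.0]] 0.014325831186753013
```

The top view shows the open case at about px (316,215), the pen at (203,292) in the tray, and the tape, jar and bottle at (440,252), (442,210) and (430,180). The scene view confirms the lid is open with the hasp folded up. I'll move over the case for a closer look with the wrist camera.

Call:
jog_arm --rows '[{"slide":[0.446,-0.403,-0.026],"spin":0.16},{"slide":[0.446,-0.403,-0.026],"spin":0.16},{"slide":[0.446,-0.403,-0.026],"spin":0.16},{"slide":[0.446,-0.403,-0.026],"spin":0.16},{"slide":[0.446,-0.403,-0.026],"spin":0.16},{"slide":[0.446,-0.403,-0.026],"spin":0.16},{"slide":[0.446,-0.403,-0.026],"spin":0.16},{"slide":[0.446,-0.403,-0.026],"spin":0.16}]'

```text
$.rows[0]: bad value
```

Call:
jog_arm --rows '[{"gripper":0.094,"slide":[0.446,-0.403,-0.026],"spin":0.16},{"gripper":0.094,"slide":[0.446,-0.403,-0.026],"spin":0.16},{"gripper":0.094,"slide":[0.446,-0.403,-0.026],"spin":0.16},{"gripper":0.094,"slide":[0.446,-0.403,-0.026],"spin":0.16},{"gripper":0.094,"slide":[0.446,-0.403,-0.026],"spin":0.16},{"gripper":0.094,"slide":[0.446,-0.403,-0.026],"spin":0.16},{"gripper":0.094,"slide":[0.446,-0.403,-0.026],"spin":0.16},{"gripper":0.094,"slide":[0.446,-0.403,-0.026],"spin":0.16}]'

```text
time_s: 2.4
ee_pos: [0.3702, -0.1733, 0.4223]
eef_rot: [3.141, -0.001, 0.158]
force: [0.8, -0.2, -0.3]
grip_width: 0.0938
grip_force: 0.0
```

Call:
jog_arm --rows '[{"gripper":0.094,"slide":[0.126,-0.155,-0.008],"spin":0},{"gripper":0.094,"slide":[0.126,-0.155,-0.008],"spin":0},{"gripper":0.094,"slide":[0.126,-0.155,-0.008],"spin":0},{"gripper":0.094,"slide":[0.126,-0.155,-0.008],"spin":0},{"gripper":0.094,"slide":[0.126,-0.155,-0.008],"spin":0},{"gripper":0.094,"slide":[0.126,-0.155,-0.008],"spin":0}]'

```text
time_s: 3.0
ee_pos: [0.47, -0.0017, 0.4297]
eef_rot: [-3.142, 0.001, 0.16]
force: [-1.0, -1.2, -0.6]
grip_width: 0.0942
grip_force: 0.0
```

```bash
cat > c.py <<'E'
from h import *
p,d,W=shot('wrist','wrist1.png'); np.save('W1.npy',W)
print(np.round(telemetry.get_obs()['ee_pos'],4))
for t in ['pocket','case','staple','lid_edge']:
    print(t,[(np.round(a['point'],3).tolist(),round(a['confidence'],2)) for a in finder.find_in(t,'wrist')[:2]])
for z in np.arange(0,.1,.004):
    k=(W[...,2]>z)&(W[...,2]<z+.004); 
    if k.sum()>200: print(round(z,3),k.sum(),np.round(np.nanpercentile(W[k][:,:2],[2,98],axis=0),3).tolist())
E
python3 c.py
```

```text
[ 0.4697 -0.0026  0.4298]
pocket [([0.601, 0.01, 0.051], 0.9), ([0.652, -0.048, 0.098], 0.72)]
case [([0.599, 0.008, 0.052], 0.65)]
staple [([0.594, 0.008, 0.055], 0.64)]
lid_edge [([0.649, -0.054, 0.105], 0.95)]
0.0 52074 [[0.319, -0.334], [0.683, 0.373]]
0.004 1234 [[0.309, -0.37], [0.729, 0.376]]
0.008 1177 [[0.308, -0.372], [0.727, 0.373]]
0.012 9920 [[0.31, -0.277], [0.624, 0.336]]
0.016 2136 [[0.307, -0.294], [0.63, 0.354]]
0.02 1717 [[0.322, -0.287], [0.647, 0.351]]
0.024 1259 [[0.346, -0.288], [0.625, 0.353]]
0.028 1788 [[0.357, -0.284], [0.623, 0.351]]
0.032 1241 [[0.365, -0.287], [0.626, 0.35]]
0.036 1302 [[0.379, -0.287], [0.626, 0.35]]
0.04 987 [[0.41, -0.29], [0.626, 0.347]]
0.044 1248 [[0.401, -0.312], [0.627, 0.167]]
0.048 15201 [[0.497, -0.304], [0.645, 0.129]]
0.052 8768 [[0.497, -0.083], [0.647, 0.131]]
0.056 911 [[0.489, -0.285], [0.652, 0.138]]
0.06 1394 [[0.487, -0.283], [0.653, 0.139]]
0.064 3624 [[0.486, -0.278], [0.655, 0.14]]
0.068 964 [[0.493, -0.285], [0.659, 0.091]]
0.072 1732 [[0.496, -0.284], [0.66, 0.073]]
0.076 495 [[0.489, -0.289], [0.66, 0.048]]
0.08 519 [[0.489, -0.29], [0.66, 0.042]]
0.084 704 [[0.486, -0.301], [0.659, 0.035]]
0.088 721 [[0.489, -0.3], [0.658, 0.029]]
0.092 486 [[0.494, -0.294], [0.658, 0.025]]
0.096 426 [[0.497, -0.289], [0.657, 0.019]]
```

View pics/wrist1.png

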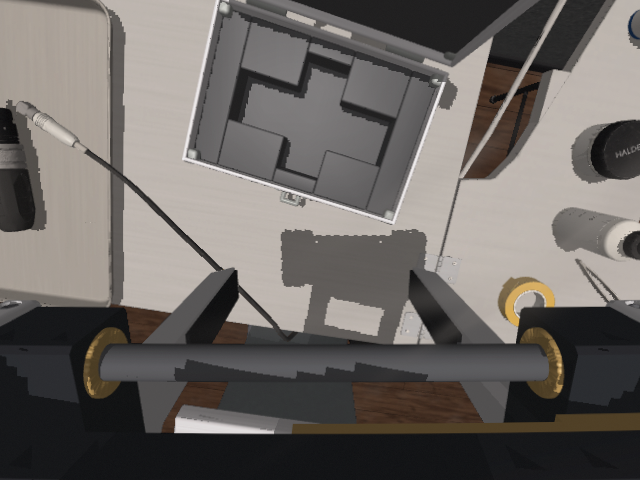

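The wrist view shows the cross-shaped pocket centred at about (315,110), the staple at (291,198) and the lid at the top. Next I'll fit the case frame from the depth.

```bash
cat > f.py <<'E'
from h import *
from scipy.optimize import minimize
W=np.load('W1.npy').reshape(-1,3)
inb=(abs(W[:,0]-.568)<.1)&(abs(W[:,1]-.022)<.13)
F=W[inb&(W[:,2]<.0185)&(W[:,2]>.009)]; F=F[(abs(F[:,0]-.57)<.075)&(abs(F[:,1]-.022)<.09)]
T=W[inb&(W[:,2]>.0485)&(W[:,2]<.0555)]
print(len(F),len(T),np.median(F[:,2]),np.median(T[:,2]))
def loc(P,q):
    d=P[:,:2]-q[:2]; c,s=np.cos(q[2]),np.sin(q[2]); return np.c_[d@[c,s],d@[-s,c]]
def inside(l,m=0): 
    a,b=abs(l[:,0]),abs(l[:,1])
    return np.maximum(np.minimum(.024-a,.079-b),np.minimum(.056-a,.022-b))  # sdf-ish
def cost(q):
    return np.clip(-inside(loc(F,q)),0,.01).sum()+np.clip(inside(loc(T,q)),0,.01).sum()
best=min((minimize(cost,[x,y,a],method='Nelder-Mead',options=dict(xatol=1e-5,fatol=1e-7)) for x in (.56,.58) for y in (.015,.03) for a in (-.1,-.16)),key=lambda r:r.fun)
q=best.x; print('pocket',q,best.fun)
Rm=W[(W[:,2]>.063)&(W[:,2]<.069)&inb]; l=loc(Rm,q)
print('rim local pct',np.percentile(l,[1,99],axis=0))
k=abs(l[:,1])<.09; fr=l[k&(l[:,0]<-.06)]; print('front rim',np.percentile(fr[:,0],[2,50,98]),np.polyfit(fr[:,1],fr[:,0],1))
k=abs(l[:,0])<.06
for sg in (1,-1):
    e=l[k&(sg*l[:,1]>.09)]; print('side',np.percentile(e[:,1],[2,50,98]))
# lid from top camera
p,d,V=shot('top'); V=V.reshape(-1,3); l=np.c_[loc(V,q),V[:,2]]
k=(l[:,0]>.06)&(l[:,0]<.2)&(abs(l[:,1])<.12)&(l[:,2]>.075)&(l[:,2]<.34)
L=l[k]
for z in np.arange(.08,.34,.01):
    s=L[(L[:,2]>=z)&(L[:,2]<z+.01)]
    if len(s)>3: print(round(z,2),len(s),np.percentile(s[:,0],[2,25,50,75,98]).round(4),s[:,1].min().round(3),s[:,1].max().round(3))
E
python3 f.py
```

```text
9310 22070 0.013824190790743596 0.05175846869639633
pocket [ 0.57047582  0.02513398 -0.13679247] 0.079439558899598
rim local pct [[-0.07477744 -0.10938471]
 [ 0.07776637  0.10958273]]
front rim [-0.07495115 -0.07277339 -0.07089827] [ 0.00315061 -0.07284518]
side [0.10554188 0.1073988  0.10995303]
side [-0.10966767 -0.10722559 -0.10532301]
0.08 59 [0.0778 0.0833 0.0846 0.086  0.0877] 0.005 0.108
0.09 57 [0.0807 0.0841 0.0849 0.0861 0.0878] 0.004 0.11
0.1 74 [0.0795 0.0843 0.0856 0.0867 0.0886] 0.001 0.109
0.11 77 [0.0818 0.0853 0.0863 0.087  0.0894] -0.087 0.108
0.12 128 [0.0843 0.0858 0.0866 0.0875 0.0892] -0.104 0.109
0.13 135 [0.0816 0.0856 0.0867 0.0875 0.0897] -0.106 0.109
0.14 138 [0.0822 0.0863 0.0872 0.0882 0.09  ] -0.107 0.107
0.15 152 [0.0828 0.0869 0.0878 0.0886 0.0909] -0.109 0.109
0.16 145 [0.0807 0.0872 0.0882 0.0892 0.0911] -0.11 0.108
0.17 148 [0.0821 0.0878 0.0887 0.0898 0.092 ] -0.109 0.108
0.18 149 [0.0828 0.0882 0.0891 0.09   0.0921] -0.108 0.109
0.19 151 [0.0824 0.0883 0.0894 0.0903 0.0922] -0.108 0.108
0.2 37 [0.084  0.0872 0.0884 0.0893 0.0931] -0.11 0.109
0.21 499 [0.0832 0.0889 0.0951 0.1011 0.1082] -0.111 0.111
0.22 428 [0.0827 0.0892 0.0963 0.1018 0.1199] -0.11 0.11
0.23 190 [0.0969 0.1146 0.1227 0.1299 0.1505] -0.021 0.021
0.24 92 [0.1244 0.1457 0.1499 0.1535 0.1576] -0.021 0.021
0.25 5 [0.1464 0.1466 0.1496 0.1512 0.1536] -0.007 0.007
```

Pocket and case centre are at (0.5705, 0.0251) with yaw -0.137, and the rim matches the given sizes. The lid is only at about 1.61 rad, so the gripper body would foul it. I'll push it further open with closed fingers before picking up the pen.

Call:
jog_arm --rows '[{"gripper":0.0,"slide":[0.132,-0.003,0.051],"spin":0.297},{"gripper":0.0,"slide":[0.132,-0.003,0.051],"spin":0.297},{"gripper":0.0,"slide":[0.132,-0.003,0.051],"spin":0.297},{"gripper":0.0,"slide":[0.132,-0.003,0.051],"spin":0.297},{"gripper":0.0,"slide":[0.132,-0.003,0.051],"spin":0.297},{"gripper":0.0,"slide":[0.132,-0.003,0.051],"spin":0.297}]'

```text
time_s: 3.9
ee_pos: [0.5991, 0.0208, 0.38]
eef_rot: [-3.141, -0.001, -0.14]
force: [0.8, -0.7, -0.8]
grip_width: 0.0496
grip_force: 0.0
```

Call:
jog_arm --rows '[{"gripper":0.0,"slide":[0.02,0,0],"spin":0},{"gripper":0.0,"slide":[0.04,0,0],"spin":0},{"gripper":0.0,"slide":[0.05,0,0],"spin":0},{"gripper":0.0,"slide":[0.06,0,0],"spin":0},{"gripper":0.0,"slide":[0.07,0,0],"spin":0},{"gripper":0.0,"slide":[0.08,0,0],"spin":0},{"gripper":0.0,"slide":[0.082,0,0],"spin":0}]'

```text
time_s: 4.6
ee_pos: [0.6807, 0.0093, 0.3804]
eef_rot: [-3.141, -0.002, -0.14]
force: [-0.8, -0.1, 0.6]
grip_width: 0.0008
grip_force: 0.6
```

Call:
jog_arm --rows '[{"gripper":0.094,"slide":[-0.182,-0.005,-0.04],"spin":0},{"gripper":0.094,"slide":[-0.182,-0.005,-0.04],"spin":0},{"gripper":0.094,"slide":[-0.182,-0.005,-0.04],"spin":0},{"gripper":0.094,"slide":[-0.182,-0.005,-0.04],"spin":0},{"gripper":0.094,"slide":[-0.323,-0.288,-0.04],"spin":-0.296},{"gripper":0.094,"slide":[-0.323,-0.288,-0.04],"spin":-0.296},{"gripper":0.094,"slide":[-0.323,-0.288,-0.04],"spin":-0.296},{"gripper":0.094,"slide":[-0.323,-0.288,-0.04],"spin":-0.296}]'

```text
time_s: 5.4
ee_pos: [0.436, 0.2308, 0.4202]
eef_rot: [-3.141, -0.003, 0.157]
force: [1.0, -1.4, 0.2]
grip_width: 0.0608
grip_force: 0.0
```

Call:
jog_arm --rows '[{"gripper":0.094,"slide":[-0.019,-0.113,0],"spin":0},{"gripper":0.094,"slide":[-0.019,-0.113,0],"spin":0},{"gripper":0.094,"slide":[-0.019,-0.113,0],"spin":0},{"gripper":0.094,"slide":[-0.019,-0.113,0],"spin":0}]'

```text
time_s: 5.8
ee_pos: [0.4002, 0.3392, 0.4195]
eef_rot: [-3.141, -0.001, 0.159]
force: [-0.3, 0.5, -0.9]
grip_width: 0.0926
grip_force: 0.0
```

```bash
cat > g.py <<'E'
from h import *
print(np.round(telemetry.get_obs()['ee_pos'],4),telemetry.get_obs()['eef_rot'])
p,d,W=shot('wrist','wrist2.png')
ms=finder.masks_of('rotary_pen','wrist'); print([(m['confidence'],m['region'].sum()) for m in ms])
m=ms[0]['region']&(W[...,2]>.008); P=W[m]
print(np.nanpercentile(P,[1,50,99],axis=0))
c=P[:,:2].mean(0); a=np.linalg.svd(P[:,:2]-c,full_matrices=False)[2][0]; a*=np.sign(a[0])
r=cv2.minAreaRect((P[:,:2]*1000).astype(np.float32)); print(c,a,np.arctan2(a[1],a[0]),r)
s=(P[:,:2]-c)@a; t=(P[:,:2]-c)@np.array([-a[1],a[0]])
for lo in np.arange(-.09,.09,.01):
    k=(s>lo)&(s<lo+.01)
    if k.sum()>3: print(round(lo,3),k.sum(),np.round([*np.percentile(t[k],[1,99]),np.percentile(P[k,2],98)],4))
print('s ends',s.min(),s.max())
p,d,V=shot('top'); V=V.reshape(-1,3); q=[.5705,.0251,-.137]; D=V[:,:2]-q[:2]; co,si=np.cos(q[2]),np.sin(q[2])
l=np.c_[D@[co,si],D@[-si,co],V[:,2]]
L=l[(l[:,0]>.06)&(l[:,0]<.25)&(abs(l[:,1])<.1)&(l[:,2]>.09)&(l[:,2]<.34)]
for z in np.arange(.09,.3,.02):
    e=L[(L[:,2]>=z)&(L[:,2]<z+.02)]
    if len(e)>3: print(round(z,2),len(e),np.percentile(e[:,0],[2,25,50,75,98]).round(4))
E
python3 g.py
```

```text
[0.4002 0.3392 0.4195] [-3.14102328e+00 -1.03334491e-03  1.59487967e-01]
[(0.85, np.int64(4737))]
[[0.4020414  0.33379086 0.02189448]
 [0.47006145 0.35796829 0.03799096]
 [0.53790457 0.38026692 0.04326578]]
[0.46910259 0.35773417] [0.98723107 0.15929475] 0.15997624012390174 ((471.7259521484375, 358.46136474609375), (146.47628784179688, 40.4215087890625), 9.56347942352295)
-0.08 5 [-0.0084  0.0123  0.0326]
-0.07 240 [-0.016   0.0161  0.0399]
-0.06 304 [-0.0183  0.0173  0.0409]
-0.05 332 [-0.0184  0.0182  0.0416]
-0.04 348 [-0.0183  0.018   0.0416]
-0.03 356 [-0.0182  0.019   0.0413]
-0.02 368 [-0.0189  0.0188  0.0426]
-0.01 336 [-0.0188  0.0198  0.0433]
-0.0 377 [-0.0199  0.0194  0.0436]
0.01 379 [-0.0198  0.0193  0.0438]
0.02 380 [-0.0186  0.0192  0.043 ]
0.03 355 [-0.0166  0.0171  0.0405]
0.04 339 [-0.0165  0.0169  0.0406]
0.05 345 [-0.0155  0.0159  0.0388]
0.06 136 [-0.0134  0.0142  0.0379]
0.07 43 [-0.0036  0.0042  0.0275]
s ends -0.07056001060851039 0.07595755526557378
0.09 385 [0.0876 0.0922 0.0943 0.0966 0.1005]
0.11 402 [0.0937 0.0985 0.1007 0.1027 0.1059]
0.13 420 [0.101  0.1049 0.1069 0.1091 0.1132]
0.15 435 [0.1077 0.1111 0.1131 0.1151 0.1192]
0.17 436 [0.114  0.1175 0.1195 0.1214 0.1252]
0.19 554 [0.12   0.1237 0.1282 0.1372 0.1449]
0.21 677 [0.1209 0.1272 0.1396 0.1638 0.197 ]
```

View pics/wrist2.png

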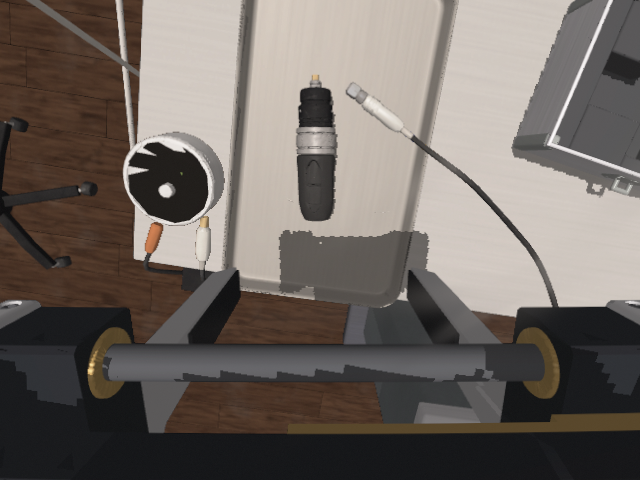

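The wrist view shows the pen from nose (315,78) to tail (317,218), with the plug clear to the right. The lid is now at about 1.88 rad. Descending on the pen.

Call:
jog_arm --rows '[{"gripper":0.064,"slide":[0.07,-0.0075,0.02],"spin":0},{"gripper":0.064,"slide":[0.07,-0.0075,0.07],"spin":0},{"gripper":0.064,"slide":[0.07,-0.0075,0.12],"spin":0},{"gripper":0.064,"slide":[0.07,-0.0075,0.15],"spin":0},{"gripper":0.064,"slide":[0.07,-0.0075,0.175],"spin":0},{"gripper":0.064,"slide":[0.07,-0.0075,0.195],"spin":0},{"gripper":0.064,"slide":[0.07,-0.0075,0.208],"spin":0},{"gripper":0.064,"slide":[0.07,-0.0075,0.214],"spin":0}]'

```text
time_s: 6.75
ee_pos: [0.47, 0.3557, 0.2043]
eef_rot: [3.141, 0.001, 0.155]
force: [0.2, 0.3, 0.2]
grip_width: 0.0642
grip_force: 0.0
```

Call:
jog_arm --squeeze 15 --rows '[{"gripper":0.03,"slide":[0,0,0],"spin":0},{"gripper":0.03,"slide":[0,0,0],"spin":0},{"gripper":0.03,"slide":[0,0,0],"spin":0},{"gripper":0.03,"slide":[0,0,0],"spin":0},{"gripper":0.03,"slide":[0,0,0],"spin":0}]'

```text
time_s: 7.25
ee_pos: [0.4697, 0.3569, 0.2059]
eef_rot: [-3.141, -0.001, 0.157]
force: [-0.3, -1.7, 5.8]
grip_width: 0.0402
grip_force: 15.0
```

Call:
jog_arm --squeeze 18 --rows '[{"gripper":0.03,"slide":[0,0,-0.01],"spin":0},{"gripper":0.03,"slide":[0,0,-0.04],"spin":0},{"gripper":0.03,"slide":[0,0,-0.08],"spin":0},{"gripper":0.03,"slide":[0,0.01,-0.12],"spin":-0.05},{"gripper":0.03,"slide":[0,0.03,-0.16],"spin":-0.17},{"gripper":0.03,"slide":[0.008,0.06,-0.19],"spin":-0.3},{"gripper":0.03,"slide":[0.014,0.1,-0.2],"spin":-0.43},{"gripper":0.03,"slide":[0.02,0.145,-0.2],"spin":-0.56}]'

```text
time_s: 8.05
ee_pos: [0.5117, 0.2157, 0.4076]
eef_rot: [3.14, -0.003, 0.724]
force: [0.5, 0.5, -1.8]
grip_width: 0.0403
grip_force: 18.0
```

Call:
jog_arm --rows '[{"gripper":0.03,"slide":[-0.02,0.044,0],"spin":-0.13},{"gripper":0.03,"slide":[-0.04,0.088,0],"spin":-0.27},{"gripper":0.03,"slide":[-0.06,0.13,0],"spin":-0.41},{"gripper":0.03,"slide":[-0.075,0.165,0],"spin":-0.55},{"gripper":0.03,"slide":[-0.084,0.183,0],"spin":-0.66},{"gripper":0.03,"slide":[-0.084,0.183,0],"spin":-0.71},{"gripper":0.03,"slide":[-0.084,0.183,0],"spin":-0.71},{"gripper":0.03,"slide":[-0.084,0.183,0.05],"spin":-0.71}]'

```text
time_s: 8.85
ee_pos: [0.5694, 0.0238, 0.3604]
eef_rot: [3.131, -0.001, 1.425]
force: [1.3, 0.8, -2.9]
grip_width: 0.0407
grip_force: 18.0
```

```bash
cat > k.py <<'E'
from h import *
o=telemetry.get_obs(); print(o['ee_pos'],o['eef_rot'],o['qpos'],o['grip_width'])
q=[.5705,.0251,-.137]; D=o['ee_pos'][:2]-q[:2]; co,si=np.cos(q[2]),np.sin(q[2])
print('local',D@[co,si],D@[-si,co])
p,d,V=shot('top','top2.png')
ms=finder.masks_of('rotary_pen','top'); print([(m['confidence'],m['region'].sum()) for m in ms])
if ms:
    P=V[ms[0]['region']]; D=P[:,:2]-q[:2]; l=np.c_[D@[co,si],D@[-si,co],P[:,2]]
    l=l[(l[:,2]>.08)&(l[:,2]<.22)]; print(np.nanpercentile(l,[1,50,99],axis=0))
cv2.imwrite('pics/top2c.png',cv2.resize(p[120:300,220:420],None,fx=3,fy=3)[:,:,::-1])
E
python3 k.py
```

```text
[0.56940722 0.02376668 0.36036829] [ 3.13057145e+00 -1.47256888e-03  1.42523907e+00] [-2.25642863e-02  3.80699874e-01  1.51894596e+00  1.15901152e-04
  1.23082822e+00  1.22963041e-01] 0.040677040252652986
local -0.0009004441603787537 -0.0014700713636065612
[]
```

View pics/top2c.png

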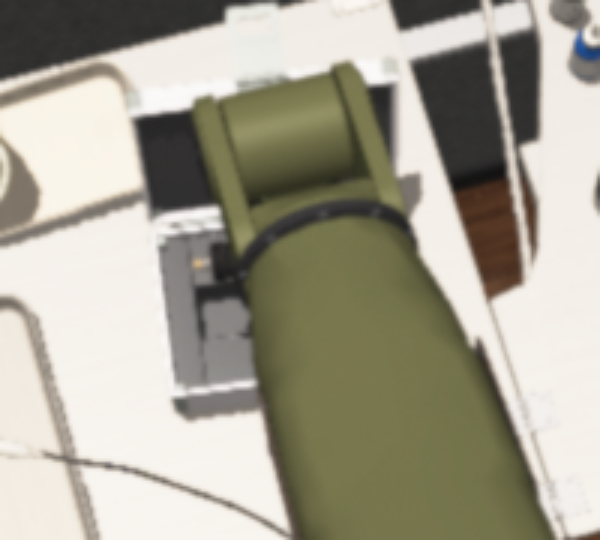

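Call:
jog_arm --rows '[{"gripper":0.03,"slide":[0,0,0.02],"spin":0},{"gripper":0.03,"slide":[0,0,0.05],"spin":0},{"gripper":0.03,"slide":[0,0,0.05],"spin":0}]'

```text
time_s: 9.25
ee_pos: [0.5684, 0.024, 0.3033]
eef_rot: [-3.137, 0.001, 1.426]
force: [-0.7, 0.9, -1.0]
grip_width: 0.0404
grip_force: 18.0
```

```bash
cat > l.py <<'E'
from h import *
o=telemetry.get_obs(); print(o['ee_pos'],o['eef_rot'],o['grip_width'],o['force'],o['time_s'])
q=[.5705,.0251,-.137]; D=o['ee_pos'][:2]-q[:2]; co,si=np.cos(q[2]),np.sin(q[2])
print('local',D@[co,si],D@[-si,co])
E
python3 l.py
python3 - <<'E'
from h import *
q=[.5705,.0251,-.137]; co,si=np.cos(q[2]),np.sin(q[2])
for n in ['wrist','scene']:
    p,d,V=shot(n)
    if n=='wrist': cv2.imwrite('pics/w3.png',p[:,:,::-1])
    ms=finder.masks_of('rotary_pen',n)
    for m in ms[:2]:
        P=V[m['region']]; D=P[:,:2]-q[:2]; l=np.c_[D@[co,si],D@[-si,co],P[:,2]]
        print(n,m['confidence'],m['region'].sum(),np.nanpercentile(l,[2,50,98],axis=0))
E
```

```text
[0.5683701  0.02395054 0.30333757] [-3.13659528e+00  5.85210797e-04  1.42642727e+00] 0.04044126003323814 [-0.72697356  0.89647675 -1.03346604] 9.25
local -0.001952960836253385 -0.001429571780826156
wrist 0.9 16516 [[-0.02045833 -0.06158018  0.12230454]
 [-0.00240295  0.01550518  0.13534054]
 [ 0.01504146  0.06598824  0.1402904 ]]
wrist 0.34 51013 [[ 0.08085758 -0.04714745  0.07081266]
 [ 0.10378425  0.04809837  0.12633646]
 [ 0.11399574  0.1069327   0.157996  ]]
scene 0.94 640 [[-0.02305707 -0.06630058  0.06037407]
 [-0.01417851  0.02343811  0.13071905]
 [ 0.06951687  0.06918355  0.14327613]]
```

View pics/w3.png

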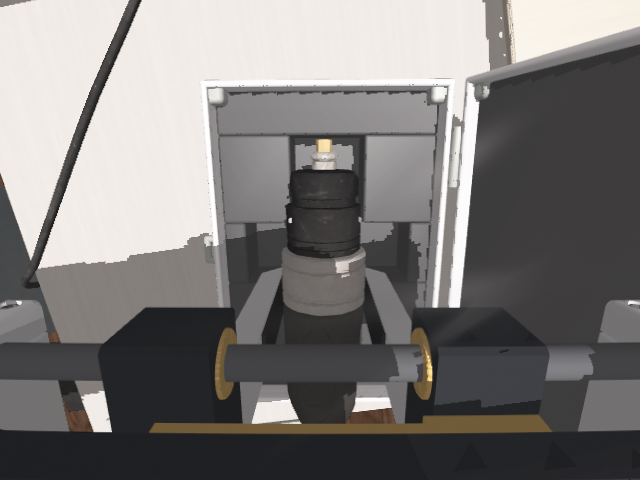

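Pen is held level and lined up with the pocket (nose at px (323,145), pocket edges around x 290–365). Lowering it slowly.

Call:
jog_arm --rows '[{"gripper":0.03,"slide":[0,0.002,0.015],"spin":-0.008},{"gripper":0.03,"slide":[0,0.002,0.03],"spin":-0.008},{"gripper":0.03,"slide":[0,0.002,0.04],"spin":-0.008},{"gripper":0.03,"slide":[0,0.002,0.05],"spin":-0.008},{"gripper":0.03,"slide":[0,0.002,0.06],"spin":-0.008},{"gripper":0.03,"slide":[0,0.002,0.068],"spin":-0.008},{"gripper":0.03,"slide":[0,0.002,0.074],"spin":-0.008},{"gripper":0.03,"slide":[0,0.002,0.078],"spin":-0.008}]'

```text
time_s: 10.25
ee_pos: [0.5708, 0.0232, 0.2264]
eef_rot: [-3.141, 0.0, 1.435]
force: [0.5, 0.1, -1.2]
grip_width: 0.0404
grip_force: 18.0
```

```bash
python3 l.py
```

```text
[0.5707746  0.02323384 0.22638689] [-3.14129091e+00  1.60474541e-05  1.43477252e+00] 0.040418052293521 [ 0.49890922  0.09833287 -1.15550911] 10.25
local 0.0005268890993719649 -0.001811171456344057
```

Nothing touching so far, with about 8 mm to go.

Call:
jog_arm --rows '[{"gripper":0.03,"slide":[0,0,0.003],"spin":0},{"gripper":0.03,"slide":[0,0,0.0055],"spin":0},{"gripper":0.03,"slide":[0,0,0.007],"spin":0},{"gripper":0.03,"slide":[0,0,0.0075],"spin":0},{"gripper":0.03,"slide":[0,0,0.0075],"spin":0}]'

```text
time_s: 10.75
ee_pos: [0.5708, 0.0232, 0.2195]
eef_rot: [3.141, -0.0, 1.435]
force: [-0.2, 0.1, -1.9]
grip_width: 0.0407
grip_force: 18.0
```

Call:
jog_arm --rows '[{"gripper":0.03,"slide":[0,0,0.0005],"spin":0},{"gripper":0.03,"slide":[0,0,0.001],"spin":0},{"gripper":0.03,"slide":[0,0,0.001],"spin":0}]'

```text
time_s: 11.05
ee_pos: [0.5708, 0.0232, 0.2184]
eef_rot: [3.142, -0.0, 1.435]
force: [0.8, -0.4, -0.8]
grip_width: 0.0404
grip_force: 18.0
```

Call:
jog_arm --rows '[{"gripper":0.046,"slide":[0,0,0.0005],"spin":0},{"gripper":0.05,"slide":[0,0,0.0005],"spin":0},{"gripper":0.06,"slide":[0,0,0],"spin":0},{"gripper":0.06,"slide":[0,0,0],"spin":0},{"gripper":0.06,"slide":[0,0,-0.01],"spin":0},{"gripper":0.06,"slide":[0,0,-0.03],"spin":0},{"gripper":0.06,"slide":[0,0,-0.07],"spin":0},{"gripper":0.06,"slide":[0,0,-0.11],"spin":0}]'

```text
time_s: 11.85
ee_pos: [0.5705, 0.0232, 0.3302]
eef_rot: [-3.141, 0.0, 1.435]
force: [0.7, 0.8, -0.2]
grip_width: 0.0598
grip_force: 0.0
```

```bash
cat > m.py <<'E'
from h import *
q=[.5705,.0251,-.137]; co,si=np.cos(q[2]),np.sin(q[2])
def local(P): D=P[...,:2]-q[:2]; return np.dstack([D@[co,si],D@[-si,co],P[...,2]])
p,d,V=shot('wrist'); l=local(V)
k=(abs(l[...,0])<.03)&(abs(l[...,1])<.085)&(l[...,2]<.07)
for y in np.arange(-.08,.08,.01):
    e=l[k&(l[...,1]>=y)&(l[...,1]<y+.01)]
    if len(e)>5: print(round(y,2),len(e),np.percentile(e[:,2],[2,98]).round(4),e[e[:,2]>.03][:,0].mean().round(4) if (e[:,2]>.03).any() else '')
E
python3 l.py; python3 m.py
```

```text
[0.57054    0.02321745 0.33020088] [-3.14097434e+00  7.73072782e-05  1.43479101e+00] 0.05981152685977626 [ 0.65612671  0.81257161 -0.23155149] 11.85
local 0.00029672677381058953 -0.0018594472406949858
-0.08 1243 [0.0135 0.0523] 0.0001
-0.07 673 [0.0133 0.0526] 0.0002
-0.06 775 [0.0131 0.053 ] 0.0002
-0.05 860 [0.0134 0.0532] 0.0004
-0.04 859 [0.0133 0.0534] -0.0001
-0.03 1060 [0.0133 0.0536] -0.0002
-0.02 767 [0.0128 0.0545] 0.0004
-0.01 800 [0.0129 0.0551] 0.0006
-0.0 833 [0.0128 0.0553] 0.0007
0.01 841 [0.0128 0.0553] 0.001
0.02 1029 [0.0132 0.0541] 0.0006
0.03 1027 [0.0131 0.0527] 0.0004
0.04 1089 [0.0129 0.0526] 0.0006
0.05 1118 [0.0129 0.0527] 0.0003
0.06 1062 [0.0127 0.0526] 0.0001
0.07 1218 [0.0125 0.0525] -0.0001
```

The pen is home, with its top at 0.055 m as expected. Before reaching behind the lid I'll check for obstacles there.

Run:
```python
from h import *
for n in ['top','scene','wrist']:
    p,d,V=shot(n); V=V.reshape(-1,3)
    k=(V[:,0]>.74)&(V[:,0]<1.3)&(V[:,1]>-.2)&(V[:,1]<.15)
    for z0,z1 in [(-.05,.02),(.02,.1),(.1,.2),(.2,.3),(.3,.5),(.5,.9)]:
        e=V[k&(V[:,2]>z0)&(V[:,2]<z1)]
        if len(e)>3: print(n,z0,len(e),np.percentile(e[:,0],[1,10,50,99]).round(3),np.percentile(e[:,1],[1,99]).round(3))
q=[.5705,.0251,-.137]; D=V[:,:2]-q[:2]; co,si=np.cos(q[2]),np.sin(q[2])
```

```text
top -0.05 3791 [0.745 0.792 0.848 0.925] [-0.195  0.148]
top 0.02 1820 [0.838 0.918 0.92  0.925] [-0.197  0.147]
top 0.1 2572 [0.916 0.918 0.92  0.924] [-0.196  0.147]
top 0.2 3272 [0.747 0.917 0.919 0.924] [-0.196  0.146]
top 0.3 7159 [0.916 0.917 0.92  0.924] [-0.194  0.147]
top 0.5 405 [0.915 0.917 0.919 0.924] [0.045 0.149]
scene -0.05 2136 [0.743 0.761 0.846 0.925] [-0.095  0.148]
scene 0.02 1883 [0.762 0.915 0.919 0.925] [-0.083  0.148]
scene 0.1 3037 [0.913 0.916 0.919 0.925] [-0.193  0.14 ]
scene 0.2 3821 [0.76  0.916 0.919 0.925] [-0.196  0.147]
scene 0.3 8324 [0.914 0.916 0.919 0.925] [-0.196  0.147]
scene 0.5 5077 [0.914 0.916 0.919 0.924] [-0.194  0.147]
wrist -0.05 738 [0.74  0.744 0.765 0.816] [0.14 0.15]
```

Call:
jog_arm --rows '[{"gripper":0.0,"slide":[0,0,-0.05],"spin":0},{"gripper":0.0,"slide":[-0.02,0,-0.095],"spin":0},{"gripper":0.0,"slide":[-0.05,0.02,-0.125],"spin":0},{"gripper":0.0,"slide":[-0.076,0.06,-0.125],"spin":0},{"gripper":0.0,"slide":[-0.076,0.105,-0.125],"spin":0},{"gripper":0.0,"slide":[-0.076,0.145,-0.125],"spin":0},{"gripper":0.0,"slide":[-0.076,0.174,-0.125],"spin":0},{"gripper":0.0,"slide":[-0.076,0.174,-0.125],"spin":0}]'

```text
time_s: 12.85
ee_pos: [0.7355, -0.0763, 0.4484]
eef_rot: [-3.136, -0.0, 1.434]
force: [0.5, 0.8, -0.9]
grip_width: 0.0012
grip_force: 0.0
```

```bash
python3 l.py
```

```text
[ 0.73550004 -0.07629747  0.44844372] [-3.13602008e+00 -7.94880416e-05  1.43449057e+00] 0.0011650629954657035 [ 0.47838085  0.83436539 -0.85591586] 12.85
local 0.17730205600737778 -0.07791302990767529
```

Call:
jog_arm --rows '[{"gripper":0.0,"slide":[0,0,0.045],"spin":0},{"gripper":0.0,"slide":[0,0,0.085],"spin":0},{"gripper":0.0,"slide":[0,0,0.088],"spin":0},{"gripper":0.0,"slide":[0,-0.015,0.088],"spin":0},{"gripper":0.0,"slide":[0,-0.027,0.088],"spin":0},{"gripper":0.0,"slide":[0,-0.039,0.088],"spin":0},{"gripper":0.0,"slide":[0,-0.051,0.086],"spin":0},{"gripper":0.0,"slide":[0,-0.063,0.084],"spin":0}]'

```text
time_s: 13.65
ee_pos: [0.6698, -0.067, 0.3725]
eef_rot: [3.138, 0.0, 1.435]
force: [6.4, -0.8, 2.6]
grip_width: 0.0004
grip_force: 2.5
```

```bash
python3 l.py
```

```text
[ 0.66978121 -0.06701203  0.37245289] [3.13757217e+00 2.72370468e-05 1.43482274e+00] 0.00037069363752662563 [ 6.36409359 -0.84436672  2.6393983 ] 13.65
local 0.110930868233096 -0.07768993823450109
```

Call:
jog_arm --rows '[{"gripper":0.0,"slide":[0,-0.009,-0.004],"spin":0},{"gripper":0.0,"slide":[0,-0.018,-0.004],"spin":0},{"gripper":0.0,"slide":[0,-0.029,-0.003],"spin":0},{"gripper":0.0,"slide":[0,-0.04,-0.0015],"spin":0},{"gripper":0.0,"slide":[0,-0.048,0.0],"spin":0},{"gripper":0.0,"slide":[0,-0.056,0.003],"spin":0},{"gripper":0.0,"slide":[0,-0.064,0.006],"spin":0},{"gripper":0.0,"slide":[0,-0.072,0.0105],"spin":0}]'

```text
time_s: 14.45
ee_pos: [0.5985, -0.0573, 0.3589]
eef_rot: [3.142, 0.0, 1.435]
force: [0.8, -0.5, 2.7]
grip_width: 0.0002
grip_force: 1.1
```

```bash
python3 l.py
python3 - <<'E'
from h import *
p,d,V=shot('scene'); cv2.imwrite('pics/s4.png',cv2.resize(p[100:340,180:500],None,fx=2,fy=2)[:,:,::-1])
E
```

```text
[ 0.59853671 -0.05728185  0.35894462] [3.14153246e+00 9.00978915e-07 1.43480552e+00] 0.0002224888960627921 [ 0.77754509 -0.47789704  2.70476373] 14.45
local 0.03902505481772041 -0.07778091664994176
```

View pics/s4.png

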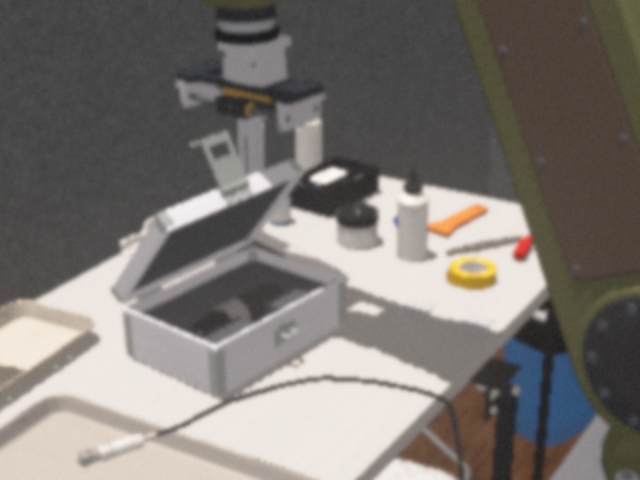

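Call:
jog_arm --rows '[{"gripper":0.0,"slide":[0,-0.007,0.002],"spin":0},{"gripper":0.0,"slide":[0,-0.013,0.005],"spin":0},{"gripper":0.0,"slide":[0,-0.02,0.01],"spin":0},{"gripper":0.0,"slide":[0,-0.026,0.016],"spin":0},{"gripper":0.0,"slide":[0,-0.037,0.028],"spin":0},{"gripper":0.0,"slide":[0,-0.0465,0.042],"spin":0},{"gripper":0.0,"slide":[0,-0.0515,0.05],"spin":0},{"gripper":0.0,"slide":[0,-0.0555,0.06],"spin":0}]'

```text
time_s: 15.3
ee_pos: [0.5438, -0.0498, 0.2985]
eef_rot: [-3.142, 0.0, 1.435]
force: [0.6, -0.2, 0.5]
grip_width: 0.0001
grip_force: 0.0
```

Call:
jog_arm --rows '[{"gripper":0.0,"slide":[0,-0.001,0.003],"spin":0},{"gripper":0.0,"slide":[0,-0.002,0.006],"spin":0},{"gripper":0.0,"slide":[0,-0.002,0.008],"spin":0},{"gripper":0.0,"slide":[0,-0.002,0.008],"spin":0}]'

```text
time_s: 15.7
ee_pos: [0.5423, -0.0496, 0.2909]
eef_rot: [3.141, -0.0, 1.435]
force: [-0.5, 0.5, -0.4]
grip_width: 0.0006
grip_force: 0.0
```

Call:
jog_arm --rows '[{"gripper":0.0,"slide":[0,0,0.001],"spin":0},{"gripper":0.0,"slide":[0,0,0.002],"spin":0},{"gripper":0.0,"slide":[0,0,0.003],"spin":0},{"gripper":0.0,"slide":[0,0,0.003],"spin":0}]'

```text
time_s: 16.1
ee_pos: [0.5422, -0.0496, 0.2893]
eef_rot: [3.141, 0.0, 1.435]
force: [-5.9, 0.2, 14.2]
grip_width: 0.0007
grip_force: 7.4
```

```bash
cat > n.py <<'E'
from h import *
q=[.5705,.0251,-.137]; co,si=np.cos(q[2]),np.sin(q[2])
def local(V): V=V.reshape(-1,3); D=V[:,:2]-q[:2]; return np.c_[D@[co,si],D@[-si,co],V[:,2]]
for n in ['scene','top']:
    p,d,V=shot(n); l=local(V)
    k=(abs(l[:,1])<.1)&(l[:,0]>-.065)&(l[:,0]<.065)&(l[:,2]>.07)&(l[:,2]<.105)
    e=l[k]; 
    if len(e)>20: print(n,len(e),'lid z pct',np.percentile(e[:,2],[5,50,95]).round(4))
    h=(abs(l[:,1])<.024)&(l[:,0]>-.16)&(l[:,0]<-.04)&(l[:,2]>.1)&(l[:,2]<.175) if n else 0
    e=l[h]
    for z in np.arange(.1,.18,.01):
        f=e[(e[:,2]>=z)&(e[:,2]<z+.01)]
        if len(f)>2: print(n,'hasp',round(z,2),len(f),np.percentile(f[:,0],[2,50,98]).round(4),np.percentile(f[:,1],[2,98]).round(3))
    if n=='scene': cv2.imwrite('pics/s5.png',cv2.resize(p[100:340,180:500],None,fx=2,fy=2)[:,:,::-1])
E
python3 l.py; python3 n.py
```

```text
[ 0.54222395 -0.049563    0.28933868] [3.14051684e+00 9.42236999e-05 1.43488419e+00] 0.0007047203566640586 [-5.89117109  0.18069827 14.21135221] 16.1
local -0.01781424394277445 -0.07782513454843823
scene 1774 lid z pct [0.0883 0.0903 0.0928]
scene hasp 0.1 39 [-0.0952 -0.0927 -0.0889] [-0.018  0.023]
scene hasp 0.11 39 [-0.0994 -0.0967 -0.0923] [-0.017  0.022]
scene hasp 0.12 22 [-0.1043 -0.1008 -0.0975] [-0.019  0.023]
scene hasp 0.13 57 [-0.1087 -0.1054 -0.0973] [-0.02   0.023]
scene hasp 0.14 98 [-0.1068 -0.0944 -0.087 ] [-0.018  0.023]
top 2489 lid z pct [0.085  0.0906 0.0964]
top hasp 0.13 39 [-0.1065 -0.1029 -0.0931] [-0.02   0.021]
top hasp 0.14 113 [-0.1065 -0.0949 -0.0865] [-0.019  0.02 ]
top hasp 0.15 4 [-0.0914 -0.0906 -0.0885] [-0.016  0.013]
```

View pics/s5.png

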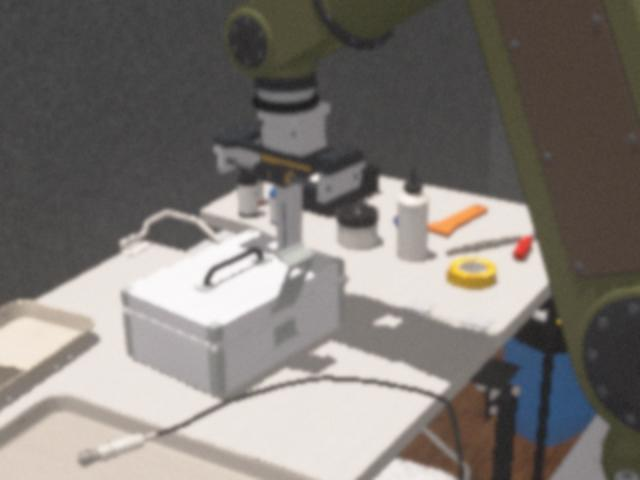

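The lid is shut (top at 0.090). The hasp leans forward at about 2.7 rad, plate near px (292,265) in the crop. I'll lift off, turn the tool so the fingers spread along the hasp, and come in behind it.

Call:
jog_arm --rows '[{"gripper":0.03,"slide":[0,0,-0.045],"spin":0},{"gripper":0.03,"slide":[0,0,-0.09],"spin":0.1},{"gripper":0.03,"slide":[0.02,0,-0.105],"spin":0.24},{"gripper":0.03,"slide":[0.05,0,-0.105],"spin":0.38},{"gripper":0.03,"slide":[0.078,0,-0.105],"spin":0.52},{"gripper":0.03,"slide":[0.078,0,-0.105],"spin":0.66},{"gripper":0.03,"slide":[0.078,0,-0.105],"spin":0.8},{"gripper":0.03,"slide":[0.078,0,-0.105],"spin":0.94}]'

```text
time_s: 17.0
ee_pos: [0.5527, 0.028, 0.393]
eef_rot: [3.142, -0.0, 0.489]
force: [0.3, 0.1, 0.3]
grip_width: 0.0299
grip_force: 0.0
```

Call:
jog_arm --rows '[{"gripper":0.03,"slide":[0,0,0],"spin":0.14},{"gripper":0.03,"slide":[0,0,0],"spin":0.28},{"gripper":0.03,"slide":[0,0,0],"spin":0.42},{"gripper":0.03,"slide":[0,0,0],"spin":0.56},{"gripper":0.03,"slide":[0,0,0],"spin":0.632},{"gripper":0.03,"slide":[0,0,0],"spin":0.632},{"gripper":0.03,"slide":[0,0,0],"spin":0.632}]'

```text
time_s: 17.7
ee_pos: [0.5527, 0.0277, 0.393]
eef_rot: [3.142, -0.0, -0.135]
force: [0.5, -0.5, 0.4]
grip_width: 0.0305
grip_force: 0.0
```

```bash
python3 l.py
```

```text
[0.55271868 0.02772706 0.39297088] [ 3.14158643e+00 -8.76186235e-05 -1.34754184e-01] 0.030516993472600267 [ 0.46335145 -0.49781186  0.4277112 ] 17.7
local -0.017973489601617976 0.00017401446310618155
```

Call:
jog_arm --rows '[{"gripper":0.03,"slide":[-0.044,0,0.02],"spin":0},{"gripper":0.03,"slide":[-0.048,0,0.05],"spin":0},{"gripper":0.03,"slide":[-0.048,0,0.075],"spin":0},{"gripper":0.03,"slide":[-0.048,0,0.082],"spin":0},{"gripper":0.03,"slide":[-0.058,0,0.081],"spin":0},{"gripper":0.03,"slide":[-0.068,0,0.08],"spin":0},{"gripper":0.03,"slide":[-0.075,0,0.08],"spin":0},{"gripper":0.03,"slide":[-0.0815,0,0.08],"spin":0}]'

```text
time_s: 18.5
ee_pos: [0.4714, 0.0389, 0.3139]
eef_rot: [-3.141, -0.002, -0.137]
force: [0.6, 0.0, -1.0]
grip_width: 0.0299
grip_force: 0.6
```

```bash
python3 l.py; python3 n.py
```

```text
[0.47136769 0.03894315 0.31391298] [-3.14135426e+00 -1.80437805e-03 -1.36971454e-01] 0.029913998610735928 [ 0.5813752   0.04227128 -1.01455502] 18.5
local -0.10009404422520389 0.00017476104331265105
scene 1676 lid z pct [0.0883 0.0902 0.0927]
scene hasp 0.1 20 [-0.1119 -0.1071 -0.1018] [-0.015  0.023]
scene hasp 0.11 18 [-0.1201 -0.113  -0.0915] [-0.018  0.023]
scene hasp 0.12 81 [-0.1286 -0.1236 -0.1024] [-0.02   0.023]
scene hasp 0.13 111 [-0.1229 -0.1151 -0.0944] [-0.019  0.022]
scene hasp 0.14 52 [-0.1171 -0.109  -0.0925] [-0.023  0.021]
scene hasp 0.15 42 [-0.1119 -0.1065 -0.0924] [-0.021  0.021]
scene hasp 0.16 49 [-0.1123 -0.1082 -0.0921] [-0.023  0.022]
scene hasp 0.17 27 [-0.1114 -0.1083 -0.0935] [-0.021  0.023]
top 1229 lid z pct [0.0851 0.0908 0.0963]
```

Call:
jog_arm --rows '[{"gripper":0.03,"slide":[-0.0075,0,0.003],"spin":0},{"gripper":0.03,"slide":[-0.0145,0,0.006],"spin":0},{"gripper":0.03,"slide":[-0.02,0,0.011],"spin":0},{"gripper":0.03,"slide":[-0.024,0,0.017],"spin":0},{"gripper":0.03,"slide":[-0.0295,0,0.026],"spin":0},{"gripper":0.03,"slide":[-0.0295,0,0.033],"spin":0},{"gripper":0.03,"slide":[-0.0295,0,0.039],"spin":0},{"gripper":0.03,"slide":[-0.0285,0,0.047],"spin":0}]'

```text
time_s: 19.4
ee_pos: [0.4436, 0.0428, 0.2656]
eef_rot: [-3.142, 0.0, -0.137]
force: [0.6, 0.0, 1.3]
grip_width: 0.0301
grip_force: 0.7
```

Call:
jog_arm --rows '[{"gripper":0.03,"slide":[0.003,0,0.004],"spin":0},{"gripper":0.03,"slide":[0.006,0,0.008],"spin":0},{"gripper":0.03,"slide":[0.01,0,0.012],"spin":0},{"gripper":0.03,"slide":[0.013,0,0.016],"spin":0},{"gripper":0.03,"slide":[0.013,0,0.016],"spin":0}]'

```text
time_s: 19.9
ee_pos: [0.4569, 0.0409, 0.2495]
eef_rot: [3.142, 0.0, -0.137]
force: [-0.2, 0.3, 0.2]
grip_width: 0.03
grip_force: 0.0
```

```bash
python3 l.py
cat > o.py <<'E'
from h import *
import sys
q=[.5705,.0251,-.137]; co,si=np.cos(q[2]),np.sin(q[2])
p,d,V=shot('scene'); D=V[...,:2]-q[:2]; X=D@[co,si]; Y=D@[-si,co]; Z=V[...,2]
k=(abs(Y)<.025)&(X>-.17)&(X<-.076)&(Z>.005)&(Z<.1)
for z in np.arange(.005,.1,.01):
    f=k&(Z>=z)&(Z<z+.01)
    if f.sum()>2: print('hasp',round(z,3),f.sum(),np.percentile(X[f],[2,25,50,75,98]).round(4),np.percentile(Y[f],[2,98]).round(3))
if len(sys.argv)>1: cv2.imwrite('pics/'+sys.argv[1],cv2.resize(p[160:320,230:430],None,fx=3,fy=3)[:,:,::-1])
E
python3 o.py
```

```text
[0.45694127 0.04091372 0.2494659 ] [ 3.14153396e+00  3.87659119e-04 -1.37308047e-01] 0.030013042116973542 [-0.2147134   0.25822547  0.17967371] 19.9
local -0.11465441480148653 0.00015662444453662556
hasp 0.005 22 [-0.0801 -0.0781 -0.0776 -0.0768 -0.0761] [-0.012  0.021]
hasp 0.015 26 [-0.0792 -0.0778 -0.0774 -0.0767 -0.0762] [-0.024  0.024]
hasp 0.025 27 [-0.1188 -0.08   -0.0777 -0.077  -0.0762] [-0.005  0.024]
hasp 0.035 111 [-0.1334 -0.1157 -0.1128 -0.0982 -0.0768] [-0.019  0.023]
hasp 0.045 96 [-0.1354 -0.1302 -0.1095 -0.1012 -0.0762] [-0.019  0.024]
hasp 0.055 74 [-0.127  -0.1233 -0.1127 -0.0968 -0.0765] [-0.021  0.025]
hasp 0.065 69 [-0.127  -0.124  -0.114  -0.0915 -0.0779] [-0.021  0.025]
hasp 0.075 99 [-0.1268 -0.1237 -0.1096 -0.0835 -0.0765] [-0.024  0.024]
hasp 0.085 58 [-0.1262 -0.1243 -0.119  -0.1078 -0.0765] [-0.024  0.023]
hasp 0.095 21 [-0.128  -0.1245 -0.1216 -0.1146 -0.1083] [-0.02   0.023]
```

The hasp is at about 2.4 rad of swing. The fingers sit between plate and lip either side of the slot, so I'll keep following it in until it lies flat.

Call:
jog_arm --rows '[{"gripper":0.03,"slide":[0.003,0,0.001],"spin":0},{"gripper":0.03,"slide":[0.006,0,0.002],"spin":0},{"gripper":0.03,"slide":[0.0095,0,0.004],"spin":0},{"gripper":0.03,"slide":[0.0125,0,0.0065],"spin":0},{"gripper":0.03,"slide":[0.016,0,0.0095],"spin":0},{"gripper":0.03,"slide":[0.02,0,0.0125],"spin":0},{"gripper":0.03,"slide":[0.022,0,0.013],"spin":0},{"gripper":0.03,"slide":[0.022,0,0.013],"spin":0}]'

```text
time_s: 20.75
ee_pos: [0.4786, 0.0379, 0.2367]
eef_rot: [3.142, 0.0, -0.137]
force: [-0.2, 0.0, 0.0]
grip_width: 0.0299
grip_force: 0.0
```

```bash
python3 l.py; python3 o.py
```

```text
[0.47863024 0.03792432 0.23672398] [ 3.14155615e+00  1.77005103e-04 -1.37216021e-01] 0.029933853095213715 [-0.19923821  0.00423506  0.00639982] 20.75
local -0.09276039916314589 0.00015733367888714177
hasp 0.005 10 [-0.0783 -0.0771 -0.077  -0.0766 -0.0761] [0.008 0.023]
hasp 0.015 88 [-0.1044 -0.1004 -0.0923 -0.0861 -0.0778] [-0.017  0.024]
hasp 0.025 51 [-0.1051 -0.0968 -0.0847 -0.0836 -0.0777] [-0.02   0.024]
hasp 0.035 65 [-0.1044 -0.0985 -0.0903 -0.0835 -0.0765] [-0.018  0.025]
hasp 0.045 58 [-0.1043 -0.1023 -0.0986 -0.0853 -0.0782] [-0.023  0.025]
hasp 0.055 62 [-0.1058 -0.1024 -0.0923 -0.0842 -0.077 ] [-0.022  0.024]
hasp 0.065 64 [-0.1046 -0.1025 -0.096  -0.0853 -0.0776] [-0.023  0.024]
hasp 0.075 70 [-0.1058 -0.1023 -0.093  -0.0837 -0.0768] [-0.023  0.025]
hasp 0.085 52 [-0.1039 -0.102  -0.0955 -0.0875 -0.0766] [-0.023  0.025]
hasp 0.095 25 [-0.106  -0.1026 -0.1019 -0.0958 -0.0872] [-0.023  0.023]
```

Nearly flat. Pressing in by small steps until the force shows contact.

Call:
jog_arm --rows '[{"gripper":0.03,"slide":[0.001,0,0],"spin":0},{"gripper":0.03,"slide":[0.002,0,0],"spin":0},{"gripper":0.03,"slide":[0.003,0,0],"spin":0},{"gripper":0.03,"slide":[0.003,0,0],"spin":0}]'

```text
time_s: 21.2
ee_pos: [0.4807, 0.0377, 0.2368]
eef_rot: [3.141, 0.004, -0.137]
force: [-11.4, 1.3, 6.5]
grip_width: 0.0298
grip_force: 6.0
```

Call:
jog_arm --rows '[{"gripper":0.03,"slide":[0.0008,0,0],"spin":0},{"gripper":0.03,"slide":[0.0008,0,0],"spin":0}]'

```text
time_s: 21.4
ee_pos: [0.4811, 0.0377, 0.2367]
eef_rot: [3.141, 0.005, -0.137]
force: [-18.3, 2.1, 11.8]
grip_width: 0.0301
grip_force: 9.1
```

Call:
jog_arm --rows '[{"gripper":0.03,"slide":[-0.004,0,-0.002],"spin":0},{"gripper":0.03,"slide":[-0.006,0,-0.02],"spin":0},{"gripper":0.03,"slide":[-0.006,0,-0.06],"spin":0},{"gripper":0.03,"slide":[-0.006,0,-0.1],"spin":0},{"gripper":0.03,"slide":[-0.02,0,-0.15],"spin":0},{"gripper":0.03,"slide":[-0.04,0,-0.2],"spin":0},{"gripper":0.03,"slide":[-0.04,0,-0.2],"spin":0}]'

```text
time_s: 22.1
ee_pos: [0.4414, 0.0431, 0.4425]
eef_rot: [-3.14, -0.009, -0.137]
force: [0.0, -0.9, -0.2]
grip_width: 0.0301
grip_force: 0.0
```

```bash
python3 l.py; python3 o.py s6.png
python3 - <<'E'
from h import *
for n in ['top','scene']:
    shot(n)
    for t in ['bottle','tape','jar']:
        print(n,t,[(np.round(a['point'],3).tolist(),round(a['confidence'],2)) for a in finder.find_in(t,n)[:1]])
E
python3 n.py | grep lid
```

```text
[0.44137435 0.04312459 0.44250131] [-3.14016468 -0.00928336 -0.13687766] 0.03013751404816917 [ 0.00732757 -0.93686809 -0.15894052] 22.1
local -0.13037741808372916 0.00022077325661315136
hasp 0.005 7 [-0.0784 -0.0775 -0.077  -0.0768 -0.0765] [0.013 0.021]
hasp 0.015 96 [-0.1033 -0.099  -0.0922 -0.0853 -0.078 ] [-0.019  0.023]
hasp 0.025 57 [-0.1023 -0.0866 -0.0826 -0.0806 -0.0763] [-0.015  0.023]
hasp 0.035 65 [-0.0917 -0.0857 -0.0824 -0.0798 -0.0768] [-0.018  0.024]
hasp 0.045 51 [-0.0859 -0.0833 -0.0824 -0.0817 -0.0767] [-0.017  0.025]
hasp 0.055 53 [-0.0852 -0.0833 -0.0822 -0.0812 -0.0774] [-0.018  0.024]
hasp 0.065 61 [-0.0854 -0.0838 -0.0822 -0.0809 -0.0762] [-0.017  0.024]
hasp 0.075 58 [-0.086  -0.0844 -0.0832 -0.082  -0.0767] [-0.018  0.023]
hasp 0.085 34 [-0.0867 -0.083  -0.0783 -0.0775 -0.0764] [-0.022  0.024]
top bottle [([0.496, -0.289, 0.086], 0.93)]
top tape [([0.4, -0.266, 0.019], 0.53)]
top jar [([0.586, -0.299, 0.046], 0.7)]
scene bottle [([0.499, -0.279, 0.055], 0.6)]
scene tape [([0.399, -0.257, 0.018], 0.77)]
scene jar [([0.582, -0.284, 0.036], 0.83)]
scene 1962 lid z pct [0.0882 0.0902 0.0925]
top 709 lid z pct [0.0855 0.0908 0.0964]
```

View pics/s6.png

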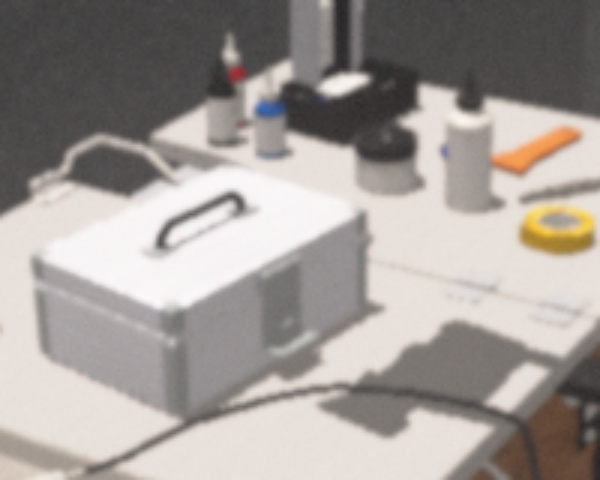

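The crop shows the lid shut and the hasp flat on the front around (285,305), with the plate at a constant 0.082 from the case centre. The bystanders haven't moved and the arm is clear, so I'm handing in.

```bash
python3 -c "
from station import workorder; print(workorder.hand_in())"
```

```text
the job is handed in; nothing more can be done
None
```

The job is handed in at about 22 s: the hand piece lies in the foam pocket, the lid is shut and the hasp is flat over the staple, with the bottle, tape and jar still in place to within the few-mm measurement error.

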